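# Coating check of incoming parts with a touch probe

## Task

Check the parts that have come into the store: lift the lid off the steel pot by its knob and lay it flat on the orange mat, then take the probe from its stand and, holding the probe, press its sprung brass tip gently down for about a second, first on the brass zero disc in the pot, then on the coloured sticker of each part that is there, in the order red, yellow, green, blue, and last on the zero disc once more. At each point the tip must be on the disc or sticker and pushed in clearly, about half of its 8 mm travel, never rammed. Finally stand the probe back in its stand and put the lid back on the pot, seated all round; leave the parts lying flat on the inspection mat and everything else on the desk as it is.

Things in the scene. Friction and masses are not known exactly. Their poses are not given: they have to be found in the camera images.
- mat: dark grey inspection mat, 340 x 340 mm, 3 mm thick, fixed flat on the desk in front of the robot; origin at the centre of its underside, z up. The metal parts lie on it.
- lid_mat: rust-orange mat, 130 x 130 mm, 3 mm thick, fixed on the desk: the place for the pot's lid while the pot is open; origin at the centre of its underside, z up.
- pot: round steel pot, fixed to the desk, outside diameter 100 mm, wall 4 mm, rim 45 mm above the desk; origin at the centre of its underside, z up. In its middle stands a white pedestal of diameter 32 mm carrying the brass zero disc.
- zero (a point): centre of the top face of the brass zero disc (diameter 20 mm) inside the pot, 30 mm above the desk, 15 mm below the pot's rim.
- lid: loose steel lid, about 150 g. Origin at the centre of its underside, z up. Centring plug, diameter 80 mm, z = 0 to 6 mm (6 mm play all round in the pot); flange, diameter 112 mm, z = 6 to 11 mm; upright black knob, diameter 24 mm, z = 11 to 45 mm (grip it near z = 36 mm). Seated on the pot its origin is 39 mm above the desk.
- stand_mouth (a point): mouth of the probe's stand, a fixed grey block 80 x 80 x 65 mm with an upright round hole of diameter 22 mm through its middle: this point is the centre of the hole on the block's top face, 65 mm above the desk.
- probe: loose hand probe, 100 g, nose down in the stand. Origin on its axis at the collar's underside, z up. Square orange/black handle 26 x 26 mm (sides along x, y), z = 6 to 66 mm; black collar, diameter 38 mm, z = 0 to 6 mm, rests on the stand's top; steel nose, diameter 14 mm, down to z = -45 mm (4 mm play all round in the stand's hole); brass sprung tip down to z = -58 mm.
- plunger (a joint): how far the probe's brass tip is pushed into the nose, m: 0 = fully out, 0.008 = bottomed. Spring: starts to move at 1 N, bottoms at 5 N; readable also while the probe is held.
- tip (a point): lowest point of the probe's rounded brass tip (diameter 6 mm), on the probe's axis, 58 mm below the probe's origin when fully out.
- part_red: rectangular zinc plate 76 x 56 x 8 mm with four dark corner holes and a red sticker, loose, lying flat; origin at the centre of its underside, x along the length. May be absent.
- part_yellow: round steel flange of diameter 76 mm, 10 mm thick, with dark holes and a yellow sticker, loose, lying flat; origin at the centre of its underside. May be absent.
- part_green: steel strap 84 x 36 x 6 mm with a dark hole near each end and a green sticker, loose, lying flat; origin at the centre of its underside, x along the length. May be absent.
- part_blue: light metal block 50 x 50 x 30 mm with a dark hole in its top and a blue sticker on top, loose; origin at the centre of its underside. May be absent.
- dot_red (a point): centre of the round red sticker of diameter 16 mm on the top face of the red part, at (12, 10, 8) mm in that part's frame.
- dot_yellow (a point): centre of the round yellow sticker of diameter 16 mm on the top face of the yellow part, at (22, 0, 10) mm in that part's frame.
- dot_green (a point): centre of the round green sticker of diameter 16 mm on the top face of the green part, at (18, 0, 6) mm in that part's frame.
- dot_blue (a point): centre of the round blue sticker of diameter 16 mm on the top face of the blue part, at (10, 10, 30) mm in that part's frame.
- tape: bystander, loose: off-white roll of tape, diameter 80 mm, 24 mm high; origin at the centre of its underside.
- carton: bystander, loose: small yellow carton 60 x 80 x 55 mm; origin at the centre of its underside.
- eye_ring: bystander, loose: small steel ring, diameter 44 mm, 8 mm high; origin at the centre of its underside.
- clamp: bystander, loose: thin metal hose clamp, diameter 52 mm, 12 mm high; origin at the centre of its underside.
Not all that is in view belongs to the job. What is shaped like the pot but brown is not meant.

How it is judged:
By the outcome, as a careful person would: the job done as asked, in the order asked, and still so for the second after the job is handed in, with the robot touching nothing.
Of part_red, part_yellow, part_green, part_blue only 2 to 4 are there at a start; the rules pass over those that are not, and their reading is None.
At some moment in a run one of part_red, part_yellow, part_green, part_blue may be knocked a few centimetres aside while the robot is not near it.
It also fails if it takes over 208 s, if anything falls off the work surface, if the arm or the gripper's body presses on something with over 40 N, if the wrist force passes 120 N, or if a joint passes its speed limit or range.

## Robot

A 6-joint arm with a two-finger parallel gripper is mounted at the origin on the work surface. World frame = base frame: x ahead of the robot, y to its left, z up, the work surface at z = 0. Lengths are in mm, angles in rad, forces in N, time in s.
With the tool pointing down it reaches from about 400 to 925 mm from the base axis. Payload 12.5 kg.
Tool frame: the origin (TCP) lies midway between the tips of the shut fingers; the grasp point (between the pads) lies 19 mm behind it; z points along the fingers, y is the line along which they close (so a half turn about z gives the same grasp; the last joint's range is limited). The gripper opens to 95 mm and grips with 3 to 60 N. Pads are 20 mm wide; open, the fingers measure 119 mm over their backs; the gripper's body (75 mm by 180 mm) begins 59 mm behind the grasp point.
Start: joints at [1.171, 0.491, 1.559, -0, 1.092, -0.106], TCP at [180.978, 598.242, 214.661] pointing down, gripper open.
Joint ranges: [-3.1, 3.1], [-0.84, 2.19], [0.05, 2.79], [-1.13, 4.28], [0.06, 2.93], [-2.69, 2.69]. Speed limits (rad/s): [2.22, 2.22, 2.79, 3.14, 3.14, 3.14].

## Interface

Orientations are given as a unit quaternion [x, y, z, w].
In Python, from cell import bot, snapshot, camera_info gives the robot as it stands. Calls block until the motion is done:
- bot.move_to(position, orientation): joint-space move of the TCP to a pose.
- bot.move_l(position, speed=150, frame=None, f_stop=None): straight line of the TCP; frame=None keeps the orientation; speed is the mean speed in mm/s. With f_stop (N) it stops when the force on the tool has changed by that much, and returns True; else False.
- bot.goto_joints(angles): joint-space move.
- bot.gripper_to(opening, force=None): opening from 0.0 (shut) to 1.0 (fully open); force is the grip in N (None keeps the last); returns when the fingers have stopped.
- bot.sleep(seconds).
- bot.ik(position, orientation): joint angles nearest the present ones, or None.
- bot.get_state(): the state.
- snapshot(name): name is "scene" or "top" or "wrist"; returns (picture, depth): 400x640x3 uint8, blue, green, red; 400x640 float32, mm along the optical axis (not along the pixel's ray), 0 where there is no reading.
- camera_info(name): a dict with "fx", "fy", "cx", "cy" (pixels), "k1" (the pictures are not rectified: a ray, as slopes to the right and down, at radius r is drawn at 1 + k1 r^2 times it, then the intrinsics apply), "world_from_camera" (4x4, takes a point from camera to world coordinates). Camera axes: x right, y up, looking along -z (the intrinsics and any distortion apply to the point x, -y, -z); pixel columns grow to the right and rows downward; lengths in mm; the calibration is good to about 2 mm. A picture is of the moment at which its call begins: read the wrist's pose just before it. camera_info takes no time and is no camera call; for the wrist camera it gives the pose at the moment of the call.
A pose or a line that the arm cannot do raises bot.PlanningError and nothing moves.
- bot.close_job(): hands the job in; it is judged then, once.
The state is a dict: "time_s": time; "joints": joint angles; "qd": joint speeds; "effort": joint torques, N m; "ee_pos": TCP position; "tool_rot": TCP orientation; "wrist_force": force on the tool from outside, world axes, zero at the start; "ft_torque": the same for the moment, N m; "width": opening from 0.0 (shut) to 1.0 (fully open); "grip_force": force on a finger pad.
Only numpy, scipy, OpenCV 4.12 (cv2) and the standard library are available. Lean on these libraries where they do the work, as an engineer would, in place of code of your own. Each camera call takes 0.05 s, during which the arm holds its last target. There are 200 camera calls.

## Working session

There is one attempt and no reset: what is moved stays moved. The work goes in short steps, each a Python script; the robot and the scene stay as the last script left them, time stands still between calls to the robot, and variables do not carry over. Pictures are saved under pics/ and viewed, at most 14 in all, crops included, and the job is handed in when it is done.

```bash
ls; mkdir -p pics; python3 - <<'E'
from cell import bot, snapshot, camera_info
import cv2,numpy as np
for n in ["scene","top","wrist"]:
    p,d=snapshot(n); cv2.imwrite(f"pics/{n}0.png",p); np.save(f"pics/{n}0.npy",d)
    c=camera_info(n); print(n,{k:(np.round(v,3).tolist()) for k,v in c.items()}, (d>0).mean())
s=bot.get_state(); print(s)
E
```

```text
pics
scene {'fx': 416.578, 'fy': 416.578, 'cx': 319.66, 'cy': 207.341, 'k1': -0.063, 'world_from_camera': [[0.753, -0.362, 0.55, 1041.599], [0.658, 0.44, -0.611, -572.26], [-0.021, 0.821, 0.57, 676.601], [0.0, 0.0, 0.0, 1.0]]} 0.9964296875
top {'fx': 407.635, 'fy': 407.635, 'cx': 315.857, 'cy': 203.359, 'k1': -0.034, 'world_from_camera': [[-0.009, 0.994, -0.107, 319.085], [-1.0, -0.009, -0.003, 34.8], [-0.004, 0.107, 0.994, 1226.958], [0.0, 0.0, 0.0, 1.0]]} 0.9960234375
wrist {'fx': 338.924, 'fy': 338.924, 'cx': 317.835, 'cy': 200.758, 'k1': -0.037, 'world_from_camera': [[0.289, -0.928, -0.237, 115.114], [0.957, 0.28, 0.072, 618.313], [-0.001, -0.248, 0.969, 383.906], [0.0, 0.0, 0.0, 1.0]]} 0.9959765625
{'time_s': 0.15, 'joints': array([ 1.17140243e+00,  4.91387646e-01,  1.55933204e+00,  3.78373671e-05,
        1.09168014e+00, -1.05605606e-01]), 'qd': array([-0.00229749, -0.00115773, -0.00185047, -0.00119234,  0.00036939,
        0.00127151]), 'effort': array([ 1.88431884e-03, -6.12890625e+01, -2.58278936e+01,  6.93001086e-02,
        4.72985033e-02, -2.82024797e-05]), 'ee_pos': array([180.8891902 , 598.0603906 , 214.20898875]), 'tool_rot': array([ 1.46375059e-01,  9.89229083e-01, -3.86592307e-04, -1.17077909e-04]), 'wrist_force': array([0.7088442 , 0.62746142, 0.25599766]), 'ft_torque': array([-0.01668689, -0.01391737,  0.03218945]), 'grip_force': 0.0, 'width': 1.0003409606107265}
```

View pics/top0.png

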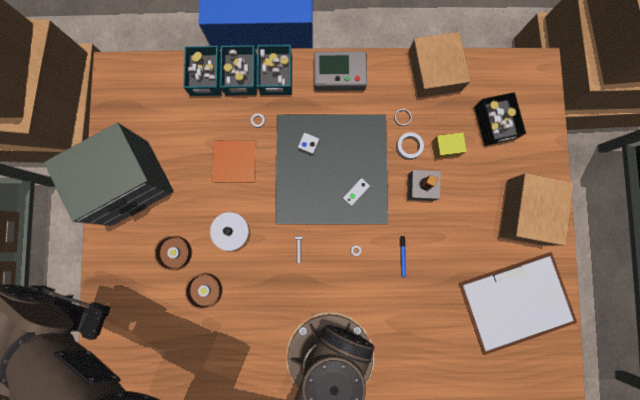

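View pics/scene0.png

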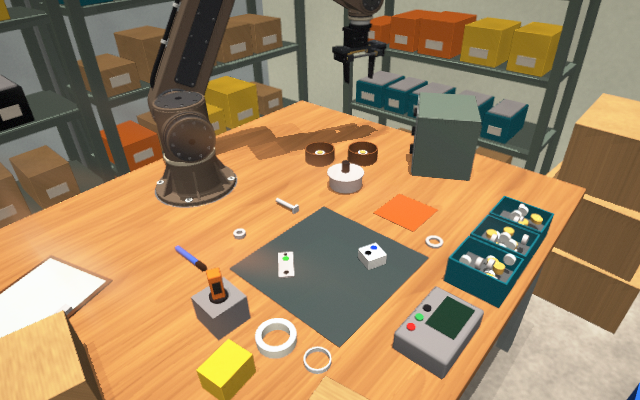

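```bash
cat > h.py <<'E'
from cell import bot, snapshot, camera_info
import cv2, numpy as np
def ray(info, px):
    K=np.array([[info["fx"],0,info["cx"]],[0,info["fy"],info["cy"]],[0,0,1]],float)
    u=cv2.undistortPoints(np.array(px,float).reshape(-1,1,2),K,np.array([info["k1"],0,0,0.]))[:,0]
    M=np.array(info["world_from_camera"]); d=np.c_[u[:,0],-u[:,1],-np.ones(len(u))]
    return M[:3,3], d@M[:3,:3].T
def onplane(info,px,z):
    o,d=ray(info,px); return o+d*((z-o[2])/d[:,2])[:,None]
def triang(obs):
    "obs: list of (info,px) -> point nearest to all rays"
    A=np.zeros((3,3));b=np.zeros(3)
    for i,p in obs:
        o,d=ray(i,[p]); d=d[0]/np.linalg.norm(d[0]); P=np.eye(3)-np.outer(d,d); A+=P;b+=P@o
    x=np.linalg.solve(A,b); return x
def quat(yaw):  # tool down, tool x heading at yaw (rad)
    return [np.cos(yaw/2),np.sin(yaw/2),0.,0.]
def yaw_now():
    q=bot.get_state()["tool_rot"]; return 2*np.arctan2(q[1],q[0])
def blobs(img,lo,hi,amin=30):
    m=cv2.inRange(cv2.cvtColor(img,cv2.COLOR_BGR2HSV),np.array(lo),np.array(hi))
    n,_,st,c=cv2.connectedComponentsWithStats(m)
    return m,[(int(st[i,4]),c[i].round(1).tolist(),st[i,:4].tolist()) for i in range(1,n) if st[i,4]>=amin]
def shot(name):
    i=camera_info(name); p,d=snapshot(name); return i,p,d
E
python3 - <<'E'
from h import *
ti,si=camera_info("top"),camera_info("scene")
t=cv2.imread("pics/top0.png");s=cv2.imread("pics/scene0.png")
for nm,p,z in [("lidtop",(229,231),50),("matO",(234,161),3),("mat",(332,169),3),("green",(357,192),9),("blue",(308,144),33),("stand",(426,185),65),("handle",(431,182),130),("tape",(411,145),24),("carton",(452,145),55),("ring",(258,120),4),("clamp",(403,117),6)]:
    print(nm,onplane(ti,[p],z)[0].round(0))
for i,im in((ti,t),(si,s)):
    print([b for b in blobs(im,(3,180,120),(12,255,255),60)[1]])
w=cv2.imread("pics/wrist0.png"); cv2.imwrite("pics/z1.png",np.vstack([cv2.resize(t[160:220,390:470],(640,480))[:,:],])) 
for yw in (0,90,180,-90):
    for P in ((367,296,150),(575,280,150),(500,-290,200)):
        j=bot.ik(list(P),quat(np.radians(yw))); print(yw,P,None if j is None else np.round(j,2))
E
```

```text
lidtop [368. 290.  50.]
matO [584. 288.   3.]
mat [556. -12.   3.]
green [484. -86.   9.]
blue [627.  60.  33.]
stand [ 495. -280.   65.]
handle [ 493. -276.  130.]
tape [ 624. -251.   24.]
carton [ 615. -364.   55.]
ring [712. 215.   4.]
clamp [ 717. -233.    6.]
[]
[(3199, [423.5, 30.5], [371, 10, 105, 49]), (1259, [138.2, 142.8], [117, 121, 46, 50]), (124, [106.5, 145.8], [100, 130, 14, 33]), (1250, [405.7, 211.8], [374, 194, 63, 37]), (172, [216.1, 287.2], [208, 275, 17, 25])]
0 (367, 296, 150) [ 0.54  0.36  2.   -0.    0.78  2.11]
0 (575, 280, 150) [ 0.35  0.58  1.59 -0.    0.97  1.92]
0 (500, -290, 200) [-0.64  0.44  1.69 -0.    1.01  0.93]
90 (367, 296, 150) [ 0.54  0.36  2.   -0.    0.78  0.54]
90 (575, 280, 150) [ 0.35  0.58  1.59 -0.    0.97  0.35]
90 (500, -290, 200) [-0.64  0.44  1.69 -0.    1.01 -0.64]
180 (367, 296, 150) [ 0.54  0.36  2.   -0.    0.78 -1.03]
180 (575, 280, 150) [ 0.35  0.58  1.59 -0.    0.97 -1.22]
180 (500, -290, 200) [-0.64  0.44  1.69 -0.    1.01 -2.21]
-90 (367, 296, 150) [ 0.54  0.36  2.   -0.    0.78 -2.6 ]
-90 (575, 280, 150) None
-90 (500, -290, 200) [-0.64  0.44  1.69 -0.    1.01  2.5 ]
```

View pics/wrist0.png

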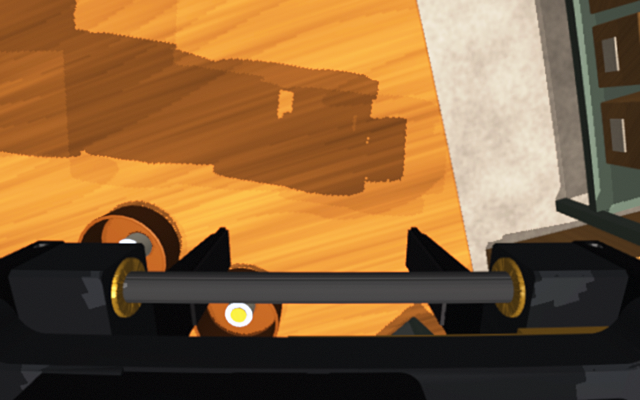

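```bash
python3 - <<'E'
from h import *
import pickle
out={}
for n,P in [("p1",(450,230,300)),("p2",(400,190,230)),("m1",(556,-60,300)),("s1",(495,-330,300)),("s2",(520,-370,260))]:
    bot.move_to(list(P),quat(np.pi/2)); bot.sleep(0.3)
    out[n]=shot("wrist"); cv2.imwrite(f"pics/{n}.png",out[n][1])
pickle.dump(out,open("v.pkl","wb"))
print(bot.get_state()["time_s"],bot.get_state()["wrist_force"])
a=out["p1"][1];b=out["s1"][1]
cv2.imwrite("pics/ps.png",np.vstack([a[:260],b[:260]]))
E
```

```text
6.6583 [0.14321394 0.09904821 0.51175338]
```

View pics/ps.png

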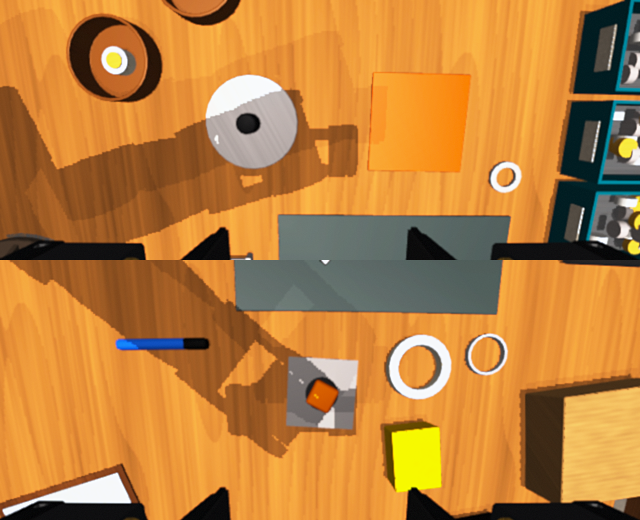

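View pics/m1.png

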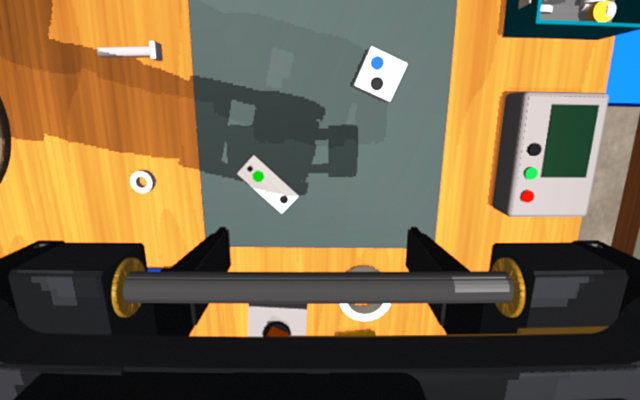

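```bash
cat >> h.py <<'E'
def cloud(info,depth):
    v,u=np.mgrid[0:400,0:640]; o,d=ray(info,np.c_[u.ravel(),v.ravel()])
    return (o+d*depth.reshape(-1,1)).reshape(400,640,3)   # d has unit length along axis
def near(C,c,r,z0,z1):
    return (np.hypot(C[...,0]-c[0],C[...,1]-c[1])<r)&(C[...,2]>z0)&(C[...,2]<z1)
E
python3 - <<'E'
from h import *
import pickle
V=pickle.load(open("v.pkl","rb"))
V["top"]=(camera_info("top"),cv2.imread("pics/top0.png"),np.load("pics/top0.npy"))
V["scene"]=(camera_info("scene"),cv2.imread("pics/scene0.png"),np.load("pics/scene0.npy"))
def rep(name,c,r,z0,z1,views):
    for n in views:
        i,p,d=V[n]; C=cloud(i,d); m=near(C,c,r,z0,z1); P=C[m]
        if len(P)<8: print(name,n,len(P)); continue
        (cc,rr)=cv2.minEnclosingCircle(P[:,:2].astype(np.float32)); R=cv2.minAreaRect(P[:,:2].astype(np.float32))
        print(name,n,len(P),"zmed",P[:,2].__array__().mean().round(1),np.percentile(P[:,2],[10,50,90]).round(1),"mean",P[:,:2].mean(0).round(1),"circ",np.round(cc,1),round(rr,1),"rect",np.round(R[0],1),np.round(R[1],1),round(R[2],1))
rep("knob",(368,290),30,65,100,["p1","p2","top","scene"])
rep("flange",(368,290),75,40,60,["p1","p2","top","scene"])
rep("stand",(495,-280),70,50,75,["s1","s2","top","scene"])
rep("handle",(495,-280),50,120,140,["s1","s2","top","scene"])
for n in("p1","p2","top"):
    i,p,d=V[n]; m,b=blobs(p,(3,150,150),(14,255,255),100)
    C=cloud(i,d)
    mm=(m>0)&near(C,(584,288),100,-5,10); P=C[mm]; print("mat",n,len(P),P.mean(0).round(1),cv2.minAreaRect(P[:,:2].astype(np.float32)))
for nm,lo,hi,c in[("green",(45,150,80),(75,255,255),(484,-86)),("blue",(100,150,80),(120,255,255),(627,60))]:
  obs=[]
  for n in("m1","top","scene","p1","s1"):
    i,p,d=V[n]; C=cloud(i,d); m,_=blobs(p,lo,hi); mm=(m>0)&near(C,c,60,0,50)
    if mm.sum()<5: continue
    v,u=np.nonzero(mm); obs.append((i,(u.mean(),v.mean()))); print(nm,n,mm.sum(),C[mm].mean(0).round(1))
  print("tri",triang(obs).round(1))
E
```

```text
knob p1 383 zmed 82.1 [78.8 83.2 84.4] mean [371.3 290. ] circ [369.9 289.5] 12.0 rect [370.1 290. ] [22. 23.] 74.6
knob p2 589 zmed 82.6 [81.3 83.3 84.4] mean [370.  289.2] circ [369.9 289.5] 12.0 rect [369.7 289.5] [22.9 22.4] 41.1
knob top 57 zmed 82.2 [78.7 82.3 85.9] mean [367.6 289.4] circ [367.6 289.6] 11.9 rect [366.9 290. ] [20.5 22.3] 89.7
knob scene 66 zmed 77.1 [68.6 78.9 83.9] mean [375.3 286.6] circ [371.6 288.7] 13.8 rect [373.3 288.3] [20.8 22.6] 10.1
flange p1 6256 zmed 49.5 [48.5 49.5 50.6] mean [369.9 291.6] circ [369.1 290.1] 56.0 rect [369.6 290.3] [110.6 110.3] 58.1
flange p2 9750 zmed 49.6 [48.6 49.6 50.6] mean [369.6 291.4] circ [369.5 290.3] 56.0 rect [369.3 290.5] [110.1 110.7] 0.1
flange top 1067 zmed 49.1 [46.2 49.  52. ] mean [367.4 290.5] circ [367.7 290.8] 55.9 rect [367.4 290.8] [108.6 107.8] 45.7
flange scene 524 zmed 49.5 [47.4 49.6 51.4] mean [376.8 283.4] circ [368.7 290.4] 58.5 rect [372.1 290.5] [107.8 112.4] 6.9
stand s1 3947 zmed 64.9 [63.6 64.6 65.9] mean [ 499.1 -280.2] circ [ 499.5 -281.4] 55.5 rect [ 499.4 -281.7] [79.3 80.2] 86.8
stand s2 
[... 805 characters left out ...]
2.6] mean [ 505.1 -281.7] circ [ 502.4 -279.6] 16.7 rect [ 502.1 -279.4] [26.3 27.4] 61.1
mat p1 708 [540.1 283.2   0.6] ((568.2866821289062, 294.3509521484375), (167.1993408203125, 145.91128540039062), 0.23642989993095398)
mat p2 3451 [620.7 298.3   2.6] ((571.813720703125, 297.9549560546875), (152.3077392578125, 162.56808471679688), 89.80477905273438)
mat top 1696 [585.6 290.8   2.1] ((586.1578979492188, 290.4919738769531), (134.2267608642578, 132.091064453125), 87.43538665771484)
green m1 78 [473.8 -72.1   9.1]
green scene 14 [474.4 -69.6   8.8]
tri [474.8 -71.2  10.5]
blue m1 100 [628.   71.6  33.2]
blue top 10 [627.3  72.9  32.1]
blue scene 17 [628.6  73.3  33.5]
tri [627.9  72.6  33.1]
```

```bash
python3 - <<'E'
from h import *
import pickle
q=quat(np.pi/2)
bot.move_to([369.8,289.7,140],q); bot.move_l([369.8,289.7,56],120)
bot.gripper_to(0.0,25); s=bot.get_state(); print(s["width"],s["grip_force"],s["ee_pos"])
bot.move_l([369.8,289.7,130],120); s=bot.get_state(); print(s["width"],s["wrist_force"])
bot.move_l([587,290.5,130],250); bot.move_l([587,290.5,30],120)
print(bot.move_l([587,290.5,17],20,f_stop=4)); s=bot.get_state(); print(s["ee_pos"],s["wrist_force"])
bot.gripper_to(0.6); bot.move_l([587,290.5,120],200)
bot.move_to([450,220,260],q); bot.sleep(.3)
v=shot("wrist"); pickle.dump(v,open("v2.pkl","wb")); cv2.imwrite("pics/lidoff.png",v[1])
i,p,d=v; C=cloud(i,d)
def rep(nm,m):
    P=C[m]; print(nm,len(P),np.percentile(P[:,2],[10,50,90]).round(1),P.mean(0).round(1),cv2.minEnclosingCircle(P[:,:2].astype(np.float32)),cv2.minAreaRect(P[:,:2].astype(np.float32)))
rep("rim",near(C,(369,290),70,41,50)); rep("lid",near(C,(587,290),80,11,20)); rep("knob",near(C,(587,290),40,35,60))
m,_=blobs(p,(18,120,80),(35,255,255)); rep("zero",(m>0)&near(C,(369,290),30,20,40))
print(bot.get_state()["time_s"])
E
```

```text
0.2487193835899828 24.999980628490448 [369.70828009 289.66712242  55.98018892]
0.24719211315201786 [ 0.40638943  0.10067001 -2.57889363]
True
[586.99847631 290.46712187  19.64038767] [-0.30036619  0.51270094  3.36596391]
rim 1097 [42.8 44.2 45.3] [367.4 294.   44.1] ((368.8713684082031, 291.89703369140625), 49.90858840942383) ((368.980224609375, 291.6696472167969), (98.52063751220703, 98.94405364990234), 8.216878890991211)
lid 6400 [12.7 13.8 14.8] [586.4 292.   13.8] ((587.5128784179688, 290.5279541015625), 56.48058319091797) ((587.8303833007812, 291.0563049316406), (111.826904296875, 109.61090850830078), 1.6662720441818237)
knob 411 [42.2 47.4 48.5] [585.7 290.9  46.4] ((586.7445678710938, 290.8649597167969), 11.737508773803711) ((586.7138061523438, 290.79815673828125), (22.227264404296875, 22.612823486328125), 49.613861083984375)
zero 222 [28.7 29.6 30.7] [369.3 291.2  29.6] ((369.2030029296875, 291.188720703125), 9.587876319885254) ((369.2404479980469, 291.12823486328125), (18.278114318847656, 17.942657470703125), 40.20553207397461)
16.9667
```

View pics/lidoff.png

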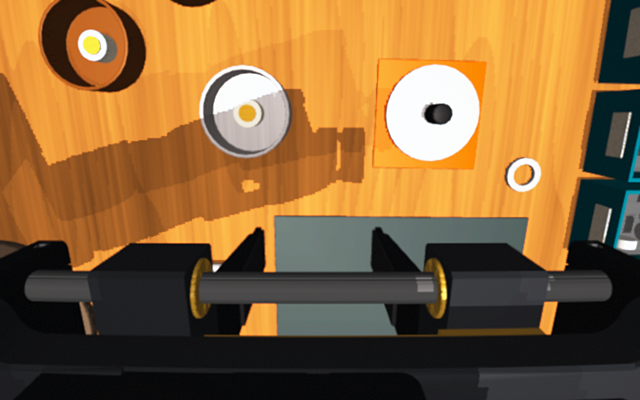

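```bash
python3 - <<'E'
from h import *
import pickle
Y=np.radians(62.8);q=quat(Y)
bot.move_to([500,-281.4,200],q); bot.move_l([500,-281.4,86],120)
bot.gripper_to(0.0,40); s=bot.get_state(); print(s["width"]*95,s["grip_force"],s["ee_pos"])
f0=s["wrist_force"]
bot.move_l([500,-281.4,175],100); bot.sleep(.3); s=bot.get_state(); print(s["width"],s["wrist_force"],f0)
bot.move_l([480,-200,190],150); bot.sleep(.3)
F=[]
for k in range(20): bot.sleep(.02); F.append(bot.get_state()["wrist_force"])
print("noise",np.std(F,0),np.mean(F,0))
pos=bot.get_state()["ee_pos"]; print(pos)
for n in("scene","wrist"):
    i,p,d=shot(n); C=cloud(i,d); cv2.imwrite(f"pics/held_{n}.png",p)
    pickle.dump((i,p,d),open(f"held_{n}.pkl","wb"))
    for z0,z1 in((105,115),(115,125),(128,150),(150,163),(163,167),(168,176)):
        m=near(C,pos,30,z0,z1); P=C[m]
        if len(P)>3: print(n,z0,z1,len(P),P.mean(0).round(1),P[:,2].min().round(1),cv2.minEnclosingCircle(P[:,:2].astype(np.float32)))
i,p,d=pickle.load(open("held_scene.pkl","rb"))
m=near(cloud(i,d),pos,40,100,200); v,u=np.nonzero(m); c=p[max(v.min()-20,0):v.max()+20,u.min()-20:u.max()+20]
cv2.imwrite("pics/held_crop.png",cv2.resize(c,None,fx=5,fy=5)[:600,:800])
print(bot.get_state()["time_s"])
E
```

```text
25.59738859373983 39.999956488609314 [ 499.9942613  -281.39729308   86.11307841]
0.26854030300791465 [ 0.33706684  0.33966246 -0.29847796] [-0.71328397 -0.12447735  2.32458194]
noise [0.38243414 0.43357418 0.50231542] [ 0.05723448 -0.02244251 -0.7620919 ]
[ 480.00135749 -200.02598514  190.00434872]
scene 115 125 8 [ 483.9 -200.   119.3] 116.3 ((483.6787109375, -199.4781951904297), 2.892993927001953)
scene 128 150 60 [ 485.  -201.5  138.9] 128.2 ((481.9199523925781, -199.36605834960938), 7.1023640632629395)
scene 150 163 22 [ 485.1 -202.6  154.4] 150.4 ((483.2880859375, -201.65530395507812), 6.956789970397949)
scene 168 176 101 [ 488.7 -205.2  173.4] 168.1 ((482.4917907714844, -199.58885192871094), 19.619291305541992)
wrist 168 176 678 [ 486.8 -187.3  173.9] 168.6 ((483.7227783203125, -193.47991943359375), 17.5473575592041)
23.3083
```

View pics/held_crop.png

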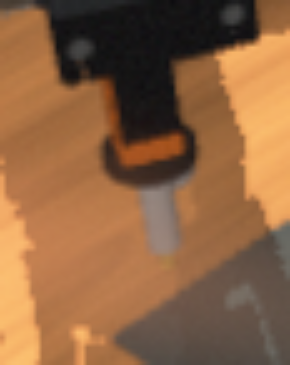

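View pics/held_wrist.png

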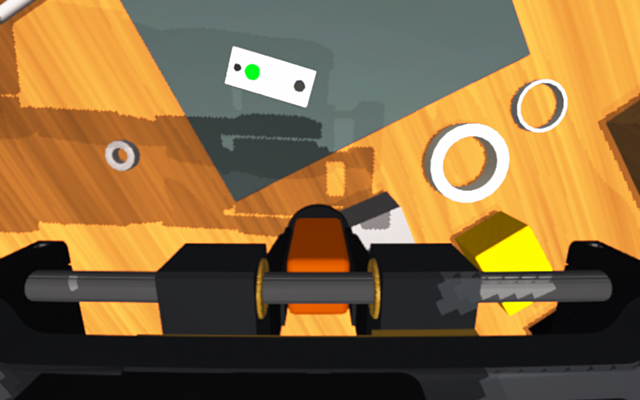

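```bash
cat >> h.py <<'E'
Y=np.radians(62.8); Q=quat(Y); TX=np.array([np.cos(Y),np.sin(Y)])
def favg(n=25):
    F=[]
    for _ in range(n): bot.sleep(.01); F.append(bot.get_state()["wrist_force"])
    return np.mean(F,0)
def press(x,y,z):
    s=bot.get_state()["ee_pos"]
    bot.move_l([x,y,max(190,s[2])],250); bot.move_l([x,y,z+79+8],120); bot.sleep(.2); f0=favg()
    t=z+79-3.5; hit=bot.move_l([x,y,t],15,f_stop=5)
    f=favg(); dz=np.clip(((f-f0)[2]-3.0)*2,-2.5,2.5); t0=bot.get_state()["ee_pos"]
    print("first",hit,t0.round(2),(f-f0).round(2),"dz",round(dz,2))
    if abs(dz)>0.6: bot.move_l([x,y,t0[2]+dz],10,f_stop=5)
    bot.sleep(.5); f=favg(45); e=bot.get_state()["ee_pos"]
    print("hold",e.round(2),"F",(f-f0).round(2),"implied contact TCP",round(e[2]+((f-f0)[2]-1)*2,2),"nom",z+79)
    bot.move_l([x,y,z+79+15],40); bot.move_l([x,y,190],200)
HSV={"green":((45,150,80),(75,255,255)),"blue":((100,150,80),(120,255,255))}
def find(name,c,save=None):
    "standoff view, returns sticker centre"
    p=np.array(c[:2])-110*TX; bot.move_l([p[0],p[1],190],250); bot.sleep(.25)
    i,im,d=shot("wrist"); C=cloud(i,d); m,_=blobs(im,*HSV[name])
    ok=(m>0)&(C[...,0]>390)&(C[...,0]<722)&(C[...,1]>-178)&(C[...,1]<155)&(C[...,2]>3)&(C[...,2]<50)
    if save: cv2.imwrite(save,im)
    if ok.sum()<20: print(name,"not found",ok.sum()); return None
    P=C[ok]; r=cv2.minEnclosingCircle(P[:,:2].astype(np.float32))
    print(name,ok.sum(),P.mean(0).round(1),np.round(r[0],1),round(r[1],1)); return P.mean(0)
E
python3 - <<'E'
from h import *
press(369.2,291.2,30); print(bot.get_state()["time_s"])
E
```

```text
first False [369.2  291.19 105.56] [-0.39 -0.27  2.34] dz -1.33
hold [369.2  291.2  104.23] F [-0.46 -0.07  3.1 ] implied contact TCP 108.43 nom 109
30.0417
```

```bash
python3 - <<'E'
from h import *
g=find("green",(474,-72),"pics/g.png")
if g is not None and np.hypot(*(g[:2]-(474,-72)))>8: g=find("green",g)
if g is not None: press(g[0],g[1],8.6); find("green",g,"pics/g2.png")
print(bot.get_state()["time_s"])
E
```

```text
green 175 [473.8 -72.3   9.3] [473.8 -72.3] 7.2
first False [473.83 -72.27  84.17] [-0.23  0.14  2.89] dz -0.23
hold [473.86 -72.27  84.1 ] F [-0.24  0.19  2.96] implied contact TCP 88.03 nom 87.6
green 173 [473.8 -72.3   9.3] [473.8 -72.3] 7.1
38.375
```

```bash
python3 - <<'E'
from h import *
g=find("blue",(628,72),"pics/b.png")
if g is not None and np.hypot(*(g[:2]-(628,72)))>8: g=find("blue",g)
if g is not None: press(g[0],g[1],32.8); find("blue",g,"pics/b2.png")
print(bot.get_state()["time_s"])
E
```

```text
blue 182 [627.9  71.7  33.2] [628.1  71.8] 7.0
first False [627.93  71.73 108.41] [-0.52  0.04  2.76] dz -0.48
hold [627.93  71.71 108.31] F [-0.4   0.16  2.98] implied contact TCP 112.26 nom 111.8
blue 176 [627.8  71.8  33.2] [627.8  71.8] 6.6
45.375
```

```bash
python3 - <<'E'
from h import *
press(369.2,291.2,29.5); print(bot.get_state()["time_s"])
x,y=499.7,-281.4
bot.move_l([x,y,190],250); bot.sleep(.2)
bot.move_l([x,y,155],100)
h=bot.move_l([x,y,92],50,f_stop=8); print(h,bot.get_state()["ee_pos"])
if not h:
    h=bot.move_l([x,y,84],15,f_stop=4); s=bot.get_state(); print(h,s["ee_pos"],s["wrist_force"])
    bot.gripper_to(0.6); bot.sleep(.2); bot.move_l([x,y,190],150)
    p=np.array([x,y])-90*TX; bot.move_l([p[0],p[1],230],200); bot.sleep(.3)
    i,im,d=shot("wrist"); cv2.imwrite("pics/st.png",im); C=cloud(i,d); P=C[near(C,(x,y),50,120,140)]
    print(len(P),np.percentile(P[:,2],[10,50,90]),cv2.minAreaRect(P[:,:2].astype(np.float32)))
print(bot.get_state()["time_s"])
E
```

```text
first False [369.21 291.21 105.09] [-0.4  -0.15  2.94] dz -0.12
hold [369.2  291.21 104.99] F [-0.17 -0.19  2.8 ] implied contact TCP 108.6 nom 108.5
51.3083
False [ 499.82551972 -281.4654463    92.30167545]
True [ 499.70340406 -281.39406396   86.0757788 ] [-0.39613896  0.68058629  4.47580016]
1226 [128.9165137  130.42875017 131.42709601] ((499.77215576171875, -281.3572692871094), (26.541641235351562, 25.483461380004883), 62.769588470458984)
59.1333
```

```bash
python3 - <<'E'
from h import *
q=quat(np.pi/2); x,y=369.1,291.4
bot.gripper_to(0.8)
bot.move_l([400,-150,250],250); bot.move_to([587,215,230],q); bot.sleep(.25)
i,im,d=shot("wrist"); C=cloud(i,d); P=C[near(C,(587,290),40,40,60)]; k,_=cv2.minEnclosingCircle(P[:,:2].astype(np.float32)); print("knob",k,_)
bot.move_l([k[0],k[1],100],200); bot.move_l([k[0],k[1],20],100); bot.gripper_to(0.0,25)
bot.move_l([k[0],k[1],120],120); print(bot.get_state()["width"])
bot.move_l([x,y,120],250); bot.sleep(.2); bot.move_l([x,y,70],80)
h=bot.move_l([x,y,53],15,f_stop=4); s=bot.get_state(); print(h,s["ee_pos"],s["wrist_force"])
bot.gripper_to(0.6); bot.move_l([x,y,130],150); bot.move_l([450,220,270],200); bot.sleep(.3)
i,im,d=shot("wrist"); cv2.imwrite("pics/end1.png",im); C=cloud(i,d)
P=C[near(C,(x,y),75,42,60)]; print(len(P),np.percentile(P[:,2],[2,50,98]),cv2.minEnclosingCircle(P[:,:2].astype(np.float32)))
A=np.c_[P[:,:2]-(x,y),np.ones(len(P))]; print("tilt",np.linalg.lstsq(A,P[:,2],rcond=None)[0])
bot.move_l([300,450,300],200); bot.sleep(.2); cv2.imwrite("pics/end2.png",shot("top")[1]); cv2.imwrite("pics/end3.png",shot("scene")[1])
print(bot.get_state()["time_s"])
E
```

```text
knob (587.542236328125, 290.21258544921875) 11.774177551269531
0.24257414790384454
True [369.06318939 291.37098576  55.91008883] [-1.07030666  0.0761955   6.13972253]
7405 [47.81156688 49.50474271 51.21252015] ((369.6416931152344, 292.25360107421875), 56.036964416503906)
tilt [1.12287288e-03 8.63894879e-05 4.95260686e+01]
73.7917
```

View pics/end3.png

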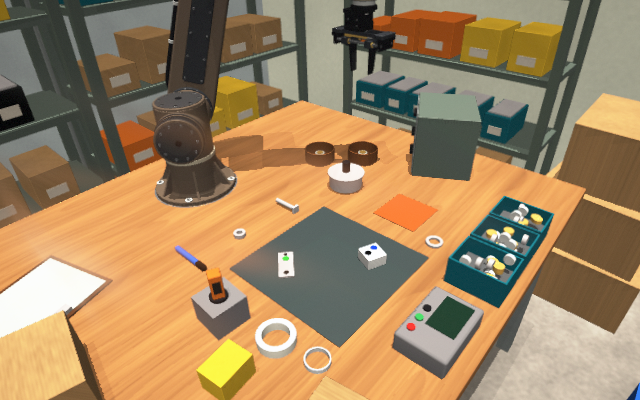

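The picture shows the lid level on the pot at (346,178) and the probe upright in its stand at (216,285). The green and blue parts lie flat on the mat, and nothing else has moved.

```bash
python3 -c "
from cell import bot
print(bot.close_job())"
```

```text
the job is handed in; nothing more can be done
None
```

The job is done and handed in at about 74 s. I pressed zero, green, blue and zero again at about 3 N each (roughly half travel by the spring rate); red and yellow were absent. The probe is back in its stand, and the lid is seated level on the pot.

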